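# Tighten the ratchet clamp on a mended panel

### The job

The mended wooden panel lies loose in the ratchet bench clamp, whose direction lever is still set to open. Flip the lever on the ratchet's head over to its other, closing side, then swing the handle back and forth by its upright grip until the sliding jaw holds the panel firmly against the tail stop. Work the jaw only through the handle: do not push the jaw or the panel directly. Leave the direction lever set to closing and let go.

Things in the scene. Friction and masses are not known exactly. Their poses are not given: they have to be found in the camera images.
- ratchet_clamp: Fixed bench clamp, grey bed 12 mm thick. Origin on the ratchet's vertical spindle axis at worktop height. In its frame the handle lies towards -x (the robot), the bed with jaw, panel and tail stop at x = 30 to 115 mm; the jaw closes towards -y. Turned by up to 0.25 rad about the vertical. Two stop studs stand at (-45, +-49) mm, top at z 58 mm.
- handle_grip (a point): Middle of the upright round wooden grip on the handle's end: 26 mm diameter, wood from z 61 to 116 mm, this point at z 92 mm. It travels on a circle of 155 mm radius round the spindle axis; its x axis points to the spindle. Below it is the 18 mm wide handle bar, top at z 61 mm.
- ratchet_handle (a joint): Handle swing, rad: 0 = along the clamp's -x, positive = anticlockwise from above; stops at -0.55 and +0.55. Stays where left. With the lever on closing, each clockwise stroke (towards -0.55) closes the jaw 14 mm per rad at about 4 N on the grip (up to 0.4 rad idle first); the anticlockwise return only clicks, 1.5 N. Once the panel is gripped it stiffens, about 6 N per 0.1 rad: 10 N is firm, over 40 N may skip.
- pawl_lever (a joint): Direction lever on top of the head, rad, relative to the handle: +0.4 = fully over to opening (about where it starts), -0.4 = fully over to closing; positive = anticlockwise from above. It stays where it is left; it takes about 1 to 2 N sideways at its tab and has hard stops at both ends.
- pawl_tab (a point): Direction lever's upright thumb tab: dark steel, 10 x 10 mm, free from z 74 to 103 mm, this point at z 92 mm. The lever's pivot is on the handle 44 mm from the spindle axis; the lever points from there back over the 76 mm round head (top z 70 mm), tab 36 mm from the pivot. Looking from grip to spindle, the tab is 14 mm left of the handle's centre line on opening, 14 mm right on closing.
- sliding_jaw: Grey sliding jaw with a cork face towards the panel, 74 mm wide, top at z 39 mm, driven by a rack under the head. In the clamp's frame the cork face lies 12 mm to +y of this origin; at the start the origin is at the clamp's origin. Moves only along the clamp's y (48 mm towards -y, 12 mm towards +y) and keeps its place by friction (25 N).
- tail_stop: Fixed tail stop screwed to the bed, 74 mm wide, 28 mm long, 26 mm high, with a cork face. Origin at the centre of its underside; its cork face lies 14 mm from the origin towards the clamp's +y (towards the jaw).
- mended_panel: Small wooden panel of a light and a darker board glued edge to edge: 78 mm (its x) by 110 mm (its y) by 20 mm, 150 g. Origin at the centre of its underside; it lies loose on the bed between jaw and tail stop, with 18 to 34 mm of play in all, so two to four working strokes are needed.

How it is judged:
By the outcome, as a careful person would: the job done as asked, in the order asked, and still so for the second after the job is handed in, with the robot touching nothing.
It also fails if it takes over 67 s, if anything falls off the work surface, if the arm or the gripper's body presses on something with over 40 N, if the wrist force passes 120 N, or if a joint passes its speed limit or range.

### The arm

A 7-joint arm with a two-finger parallel gripper is mounted at the origin on a cart in front of the work surface, level with it; the furniture and walls round the work are solid. World frame = base frame: x ahead of the robot, y to its left, z up, the work surface at z = 0. Lengths are in m, angles in rad, forces in N, time in s.
With the tool pointing down it reaches from about 0.425 to 0.95 m from the base axis. Payload 16.7 kg.
Tool frame: the origin (TCP) lies midway between the tips of the shut fingers; the grasp point (between the pads) lies 19 mm behind it; z points along the fingers, x is the direction in which the jaws open and shut, and the axes are right-handed (so a half turn about z gives the same grasp; the last joint's range is limited). The gripper opens to 94 mm and grips with 3 to 60 N. Pads are 16 mm wide; open, the fingers measure 119 mm over their backs; the gripper's body (75 mm by 177 mm) begins 78 mm behind the grasp point.
Start: joints at [1.192, 0.426, 0.074, 1.606, -0.034, 1.111, -0.067], TCP at [0.153, -0.657, 0.205] pointing down, gripper open.
Joint ranges: [-2.85, 2.85], [-0.5, 2.14], [-1.23, 1.37], [0.21, 2.46], [-1.02, 4.16], [0.16, 2.05], [-2.73, 2.73]. Speed limits (rad/s): [1.89, 1.89, 2.39, 2.39, 3.01, 3.01, 3.01].

### API

Orientations are given as a 3x3 rotation matrix whose columns are the frame's x, y, z axes.
In Python, from rig import bot, eyes gives the robot as it stands. The module is installed in compiled form; this text tells all that it offers.
- The arm moves only by the tool jog_arm, never from a script. Its argument "commands" is text: rows parted by semicolons, each of 5 numbers parted by spaces: the shift along the tool's x, y, z normalised to -1 to 1, where 1 is 2 cm, then the turn about the tool's z normalised to -1 to 1, where 1 is 8 degrees, then the gripper command: -1 is fully open, 1 is shut, values between are in proportion. A call has 1 to 8 rows; each row shifts and turns the commanded pose from where the row before left it, along the tool's axes as they then stand; what a row does not reach is not made up. A row lasts 1/8 s, in which the tool goes at most 62.5 mm and 10.7 degrees, less where a joint would pass 70% of its speed; a pose out of reach is approached as far as the arm can. A call with a number of a shift or a turn outside -1 to 1 is refused whole. A call with a gripper value outside its range is refused whole. The fingers move at their own pace and stop on an object; "squeeze" is the grip in N (left out, the last holds). Time passes only in rows, so rows that do not move let the fingers close. It gives the time, the measured TCP pose, the force and the opening at its end, in the units of the state.
- bot.get_state(): the state, without advancing time (a new reading comes with each control period).
- eyes.read_camera(name): name is "side" or "top" or "wrist"; returns the picture (420x560x3 uint8, red, green, blue); there is no depth.
- eyes.get_calibration(name): a dict with "intrinsics" (3x3 intrinsics, pixels), "eye" and "attitude" of the camera in the world; the wrist camera has in their place "T_tool_cam" (4x4, takes a point from camera to tool coordinates, whose origin is the TCP and whose axes are the tool frame's). Camera axes: x right, y down, z forward; pixel columns grow to the right and rows downward; lengths in m; the calibration is good to about 2 mm. A picture is of the moment at which its call begins: read the wrist's pose just before it. get_calibration takes no time and is no camera call.
- bot.job_done(): hands the job in, once; it reports no verdict.
The state is a dict: "t": time; "q": joint angles; "joint_vel": joint speeds; "joint_efforts": joint torques, N m; "tcp_pos": TCP position; "ee_rot": TCP orientation; "ft_force": force on the tool from outside, world axes, zero at the start; "wrist_torque": the same for the moment, N m; "grip_width": finger opening in m.
Only numpy, scipy, OpenCV 4.12 (cv2) and the standard library are available. Lean on these libraries where they do the work, as an engineer would, in place of code of your own. Each camera call takes 0.05 s, during which the arm holds its last target.

## Working session

There is one attempt and no reset: what is moved stays moved. The work goes in short steps, Python scripts to look and compute and a tool call to move; the robot and the scene stay as the last step left them, time stands still between calls to the robot, and variables do not carry over. Pictures are saved under pics/ and viewed, and the job is handed in when it is done.

Besides the shell and the picture viewer there is one more tool, called after "Emit:" as name(argument=value, ...), one argument or row to a line, values as JSON. jog_arm: Moves the arm, as the interface text tells. Scaled input: -1 to 1 covers 2 cm each way for a shift and 8 degrees each way for a turn. Its arguments: {"type":"object","properties":{"commands":{"type":"string"},"squeeze":{"type":"number"}},"required":["commands"]}

```bash
mkdir -p pics; ls; python3 - <<'E'
from rig import bot, eyes
import cv2, numpy as np
np.set_printoptions(precision=4,suppress=True)
s=bot.get_state()
for k,v in s.items(): print(k,np.array(v))
for n in ("side","top"):
    im=eyes.read_camera(n); cv2.imwrite(f"pics/{n}0.png",im[:,:,::-1])
    print(n,eyes.get_calibration(n))
print(eyes.get_calibration("wrist"))
E
```

```text
pics
t 0.0
q [ 1.1925  0.4267  0.0738  1.6066 -0.0341  1.1108 -0.0671]
joint_vel [ 0.0004  0.0013 -0.0016 -0.001   0.0001  0.0007 -0.0008]
joint_efforts [ -0.001  -93.5823   3.6663 -45.4184  -0.0489   0.0206   0.0001]
tcp_pos [ 0.153  -0.657   0.2048]
ee_rot [[ 0.2267 -0.974  -0.0004]
 [-0.974  -0.2267  0.0013]
 [-0.0013  0.0001 -1.    ]]
ft_force [0.2974 0.446  0.5062]
wrist_torque [ 0.0638  0.0854 -0.0197]
grip_width 0.09408489142463045
side {'intrinsics': array([[424.8591,   0.    , 279.9094],
       [  0.    , 424.8591, 209.7428],
       [  0.    ,   0.    ,   1.    ]]), 'eye': array([ 0.5042, -0.7725,  0.5462]), 'attitude': array([[ 0.9938, -0.0528,  0.0976],
       [-0.1106, -0.5456,  0.8307],
       [ 0.0094, -0.8363, -0.5481]])}
top {'intrinsics': array([[419.8574,   0.    , 278.0612],
       [  0.    , 419.8574, 205.0952],
       [  0.    ,   0.    ,   1.    ]]), 'eye': array([ 0.4614, -0.0604,  0.9044]), 'attitude': array([[-0.0059, -0.9814,  0.1919],
       [-1.    ,  0.0072,  0.0057],
       [-0.0069, -0.1919, -0.9814]])}
{'intrinsics': array([[342.1092,   0.    , 279.4741],
       [  0.    , 342.1092, 203.2384],
       [  0.    ,   0.    ,   1.    ]]), 'T_tool_cam': array([[ 1.    ,  0.0005, -0.0002, -0.0011],
       [-0.0005,  0.971 ,  0.2389, -0.0686],
       [ 0.0004, -0.2389,  0.971 , -0.1776],
       [ 0.    ,  0.    ,  0.    ,  1.    ]])}
```

View pics/top0.png

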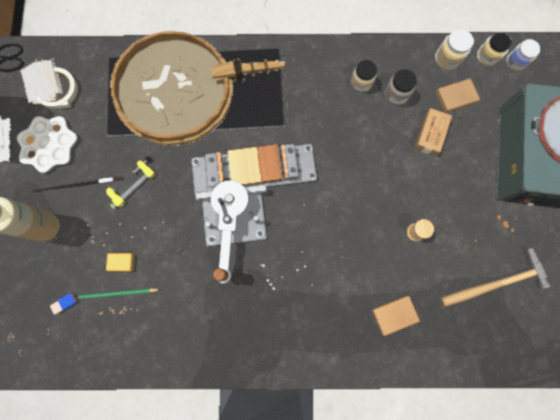

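View pics/side0.png

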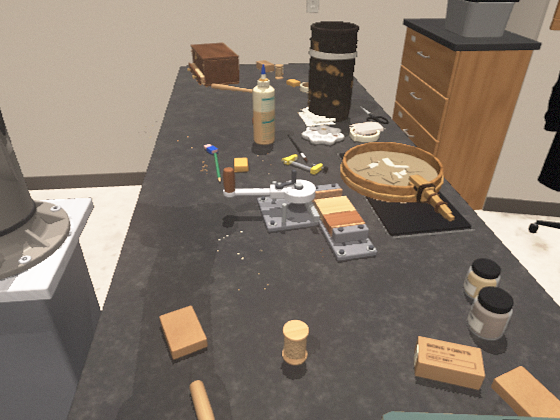

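The top view shows the clamp at about (245,190), with the round head near (229,199), the grip near (221,274) and the dark lever near (226,208). I'll zoom in on it.

```bash
python3 - <<'E'
import cv2
a=cv2.imread("pics/top0.png")[130:290,180:330]; cv2.imwrite("pics/topz.png",cv2.resize(a,None,fx=3.7,fy=3.7,interpolation=cv2.INTER_CUBIC))
a=cv2.imread("pics/side0.png")[150:265,210:390]; cv2.imwrite("pics/sidez.png",cv2.resize(a,None,fx=4.4,fy=4.4,interpolation=cv2.INTER_CUBIC))
E
```

```text
(no output)
```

View pics/topz.png

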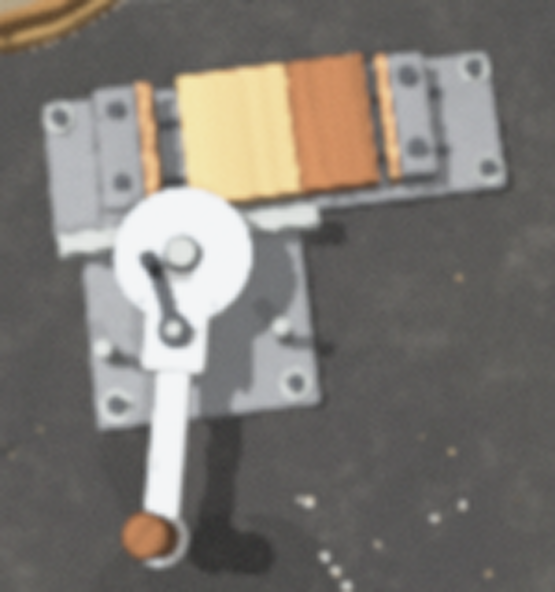

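View pics/sidez.png

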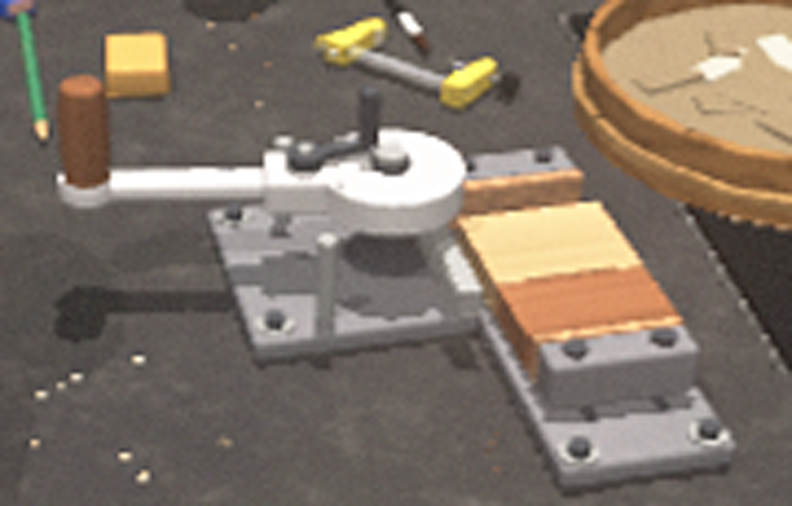

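```bash
cat > h.py <<'E'
import numpy as np, cv2
from rig import bot, eyes
np.set_printoptions(precision=4,suppress=True)
def cast(n,uv,z):
    c=eyes.get_calibration(n); d=c['attitude']@np.linalg.inv(c['intrinsics'])@np.array([uv[0],uv[1],1.])
    return c['eye']+d*(z-c['eye'][2])/d[2]
def castw(uv,z,s):
    c=eyes.get_calibration('wrist');T=c['T_tool_cam'];R=np.array(s['ee_rot'])
    d=R@T[:3,:3]@np.linalg.inv(c['intrinsics'])@np.array([uv[0],uv[1],1.]); e=np.array(s['tcp_pos'])+R@T[:3,3]
    return e+d*(z-e[2])/d[2]
E
python3 - <<'E'
from h import *
zt=lambda x,y:(180+x/3.7-.3,130+y/3.7-.3)
zs=lambda x,y:(210+x/4.4-.3,150+y/4.4-.3)
g=cast('top',zt(148,535),.116);print('grip top',g,cast('side',zs(84,83),.116))
sp=cast('top',zt(183,252),.076);print('spindle',sp)
print('head c',cast('top',zt(183,255),.070),cast('side',zs(396,168),.070))
print('tab top',cast('top',zt(149,259),.103),cast('side',zs(370,96),.103))
pv=cast('top',zt(175,328),.08);print('pivot',pv)
for p in [(45,103),(487,52),(507,185),(60,257)]:print('bed',cast('top',zt(*p),.012))
for p in [(103,348),(282,326)]:print('stud',cast('top',zt(*p),.058))
print('side stud',cast('side',zs(327,240),.058))
print(np.linalg.norm((g-sp)[:2]), np.arctan2(*(g-sp)[1::-1]))
E
```

```text
grip top [0.4856 0.0532 0.116 ] [0.4887 0.0517 0.116 ]
spindle [0.6392 0.043  0.076 ]
head c [0.6388 0.0438 0.07  ] [0.6425 0.0331 0.07  ]
tab top [0.6297 0.0576 0.103 ] [0.6306 0.0493 0.103 ]
pivot [0.5965 0.0462 0.08  ]
bed [0.7449 0.1353 0.012 ]
bed [ 0.7747 -0.1302  0.012 ]
bed [ 0.692  -0.1403  0.012 ]
bed [0.6504 0.1233 0.012 ]
stud [0.5893 0.0885 0.058 ]
stud [ 0.6008 -0.0101  0.058 ]
side stud [ 0.6022 -0.0121  0.058 ]
0.15390998779839035 3.0753463944048516
```

Emit:
jog_arm(
  commands="0 0 0 0.69 1; 0 0 0 0.69 1; 0 0 0 0.69 1; -0.5 -0.3 0 0 1; -0.95 -0.55 0 0 1; -0.95 -0.55 0 0 1; -0.95 -0.55 0 0 1; -0.95 -0.55 0 0 1",
  squeeze=30,
)

```text
t: 1.1
tcp_pos: [0.2092, -0.573, 0.2057]
ee_rot: [[-0.059, -0.998, 0.0], [-0.998, 0.059, -0.0], [0.0, -0.0, -1.0]]
ft_force: [0.1, -0.5, -0.1]
grip_width: 0.0175
```

Emit:
jog_arm(
  commands="-0.95 -0.53 0 0 1; -0.95 -0.53 0 0 1; -0.95 -0.53 0 0 1; -0.95 -0.53 0 0 1; -0.95 -0.53 0 0 1; -0.95 -0.53 0 0 1; -0.95 -0.53 0 0 1; -0.95 -0.53 0 0 1",
)

```text
t: 2.1
tcp_pos: [0.3025, -0.4267, 0.2055]
ee_rot: [[-0.06, -0.998, 0.0], [-0.998, 0.06, -0.0], [0.0, -0.0, -1.0]]
ft_force: [-0.1, 0.3, 0.2]
grip_width: 0.0005
```

Emit:
jog_arm(
  commands="-0.95 -0.53 0 0 1; -0.95 -0.53 0 0 1; -0.95 -0.53 0 0 1; -0.95 -0.53 0 0 1; -0.95 -0.53 0 0 1; -0.95 -0.53 0 0 1; -0.95 -0.53 0 0 1; -0.95 -0.53 0 0 1",
)

```text
t: 3.1
tcp_pos: [0.3961, -0.2801, 0.2055]
ee_rot: [[-0.06, -0.998, 0.0], [-0.998, 0.06, -0.0], [0.0, -0.0, -1.0]]
ft_force: [-0.3, -1.0, -0.0]
grip_width: 0.0005
```

Emit:
jog_arm(
  commands="-0.95 -0.53 0 0 1; -0.95 -0.53 0 0 1; -0.95 -0.53 0 0 1; -0.95 -0.53 0 0 1; -0.95 -0.53 0 0 1; -0.95 -0.53 0 0 1; -0.95 -0.53 0 0 1; -0.95 -0.53 0 0 1",
)

```text
t: 4.1
tcp_pos: [0.4897, -0.1335, 0.2055]
ee_rot: [[-0.06, -0.998, 0.0], [-0.998, 0.06, -0.0], [0.0, -0.0, -1.0]]
ft_force: [-0.1, 0.2, 0.8]
grip_width: 0.0003
```

Emit:
jog_arm(
  commands="-0.95 -0.53 0 0 1; -0.95 -0.53 0 0 1; -0.95 -0.53 0 0 1; -0.95 -0.53 0 0 1; -0.95 -0.53 0 0 1; -0.95 -0.53 0 0 1; 0 0 0 0 1",
)

```text
t: 4.97
tcp_pos: [0.5601, -0.0228, 0.2054]
ee_rot: [[-0.058, -0.998, 0.0], [-0.998, 0.058, 0.0], [-0.0, -0.0, -1.0]]
ft_force: [0.1, 0.4, -1.0]
grip_width: 0.0004
```

Emit:
jog_arm(
  commands="-0.83 -0.47 0 0 1; -0.83 -0.47 0 0 1; -0.83 -0.47 0 0 1; -0.83 -0.47 0 0 1; -0.83 -0.47 0 0 1; -0.83 -0.47 0 0 1; -0.83 -0.47 0 0 1; 0 0 0 0 1",
)

```text
t: 5.98
tcp_pos: [0.6331, 0.0891, 0.2052]
ee_rot: [[-0.058, -0.998, -0.0], [-0.998, 0.058, 0.001], [-0.001, 0.0, -1.0]]
ft_force: [0.1, -0.7, 0.2]
grip_width: 0.0003
```

```bash
python3 - <<'E'
from h import *
s=bot.get_state(); im=eyes.read_camera('wrist'); cv2.imwrite('pics/w1.png',im[:,:,::-1]); print(s['tcp_pos'],s['ft_force'])
E
```

```text
[0.6331 0.0891 0.2052] [ 0.0784 -0.6963  0.1888]
```

View pics/w1.png

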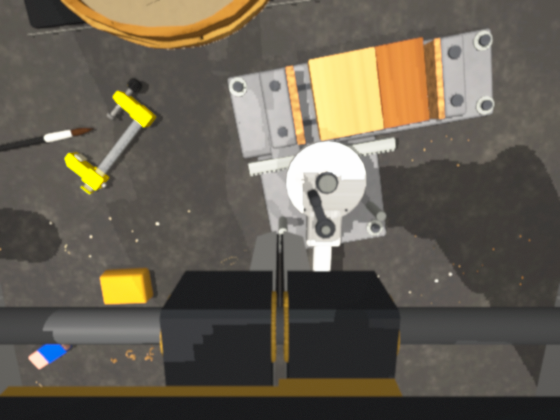

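The wrist view shows the spindle cap at (327,182), the pivot at (326,229), the tab top at about (312,193), and the fingers at (280,235).

```bash
python3 - <<'E'
from h import *
s=bot.get_state(); 
for n,p,z in [('sp',(327,182),.076),('pv',(326,229),.08),('tabtop',(312,193),.103),('studR',(375,228),.058)]: print(n,castw(p,z,s))
im=cv2.imread('pics/w1.png')[130:260,230:420]; cv2.imwrite('pics/w1z.png',cv2.resize(im,None,fx=4.2,fy=4.2,interpolation=cv2.INTER_CUBIC))
E
```

```text
sp [0.6428 0.045  0.076 ]
pv [0.5993 0.0475 0.08  ]
tabtop [0.6393 0.0612 0.103 ]
studR [ 0.5901 -0.0039  0.058 ]
```

View pics/w1z.png

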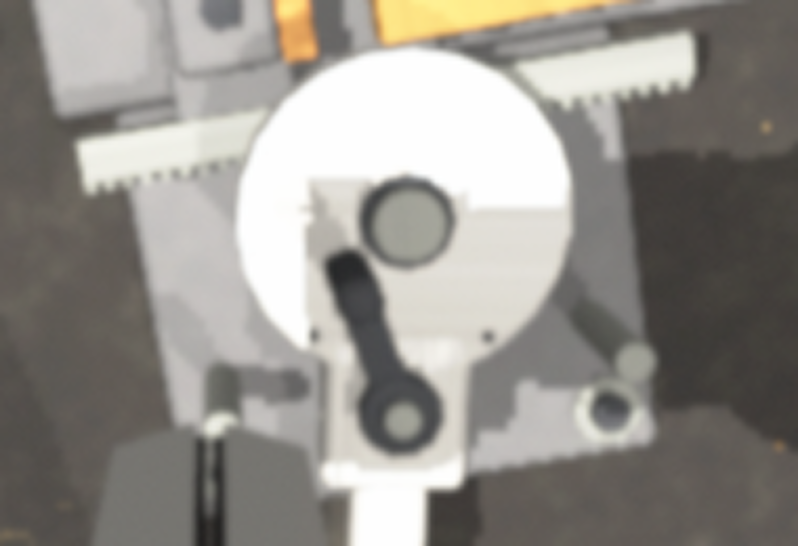

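Emit:
jog_arm(
  commands="0 0 0.8 0 1; 0 0 1 0 1; 0 0 1 0 1; 0 0 1 0 1; 0 0 1 0 1; 0 0 0.7 0 1; 0 0 0.35 0 1; 0 0 0 0 1",
)

```text
t: 7.02
tcp_pos: [0.6326, 0.0874, 0.0883]
ee_rot: [[-0.06, -0.998, -0.0], [-0.998, 0.06, 0.0], [-0.0, 0.0, -1.0]]
ft_force: [-0.2, 0.2, 0.7]
grip_width: 0.0005
```

Emit:
jog_arm(
  commands="0.4 0 0 0 1; 0.3 0 0 0 1; 0.2 0 0 0 1; 0.2 0 0 0 1; 0.2 0 0 0 1; 0.1 0 0 0 1; 0 0 0 0 1",
)

```text
t: 7.9
tcp_pos: [0.631, 0.0595, 0.0886]
ee_rot: [[-0.06, -0.998, 0.0], [-0.998, 0.06, 0.0], [-0.0, -0.0, -1.0]]
ft_force: [0.9, 2.0, 2.2]
grip_width: 0.0004
```

Emit:
jog_arm(
  commands="0.15 0 0 0 1; 0.15 0 0 0 1; 0.1 0 0 0 1; 0 0 0 0 1",
)

```text
t: 8.4
tcp_pos: [0.6307, 0.0544, 0.0895]
ee_rot: [[-0.058, -0.998, 0.001], [-0.998, 0.058, 0.003], [-0.003, -0.001, -1.0]]
ft_force: [-3.1, 12.2, 11.6]
grip_width: 0.0004
```

```bash
python3 - <<'E'
from h import *
s=bot.get_state(); im=eyes.read_camera('wrist'); im2=eyes.read_camera('side'); 
a=cv2.resize(im[100:300,180:440,::-1],(520,400));b=cv2.resize(im2[120:250,210:380,::-1],(523,400))
cv2.imwrite('pics/w2.png',np.vstack([a[:,:520],b[:,:520]])[:600] if 0 else cv2.resize(np.hstack([a,b[:,:520]]),(800,308)));print(s['tcp_pos'],s['ft_force'])
E
```

```text
[0.6307 0.0544 0.0895] [-3.0538 12.2357 11.6428]
```

View pics/w2.png

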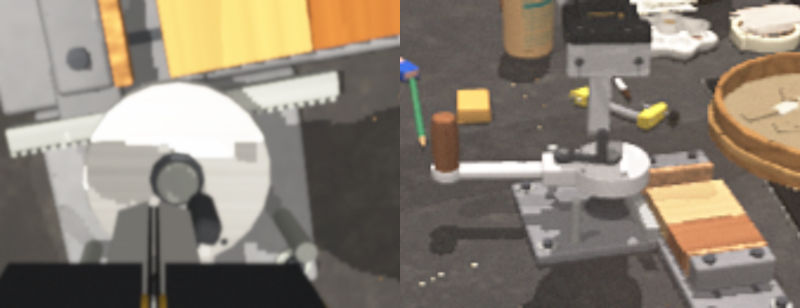

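Emit:
jog_arm(
  commands="-0.2 0 0 0 1; -0.3 0 -0.3 0 1; -0.5 0 -0.8 0 1; -0.8 0 -1 0 1; 0 0 -1 0 1; 0 0 -1 0 1; 0 0 -1 0 1; 0 0 0 0 1",
)

```text
t: 9.5
tcp_pos: [0.6335, 0.0869, 0.1926]
ee_rot: [[-0.061, -0.998, 0.003], [-0.998, 0.061, 0.0], [-0.0, -0.003, -1.0]]
ft_force: [0.6, -0.3, -0.1]
grip_width: 0.0005
```

```bash
python3 - <<'E'
from h import *
s=bot.get_state(); im=eyes.read_camera('wrist'); im2=eyes.read_camera('side'); 
cv2.imwrite('pics/w3.png',cv2.resize(im[110:260,220:420,::-1],(800,600),interpolation=cv2.INTER_CUBIC));print(s['tcp_pos'],s['ft_force'])
cv2.imwrite('pics/s3.png',cv2.resize(im2[150:250,210:360,::-1],(800,533),interpolation=cv2.INTER_CUBIC))
E
```

```text
[0.6335 0.0869 0.1926] [ 0.6362 -0.2919 -0.108 ]
```

View pics/w3.png

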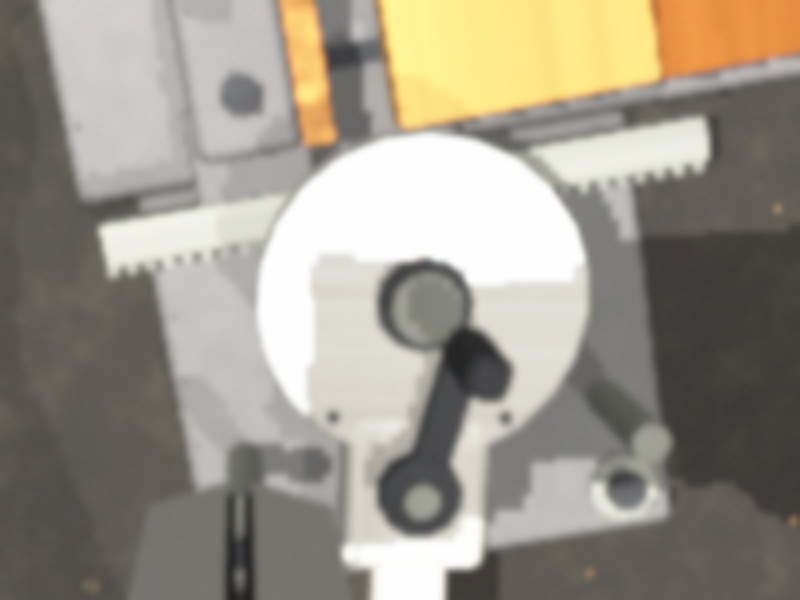

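View pics/s3.png

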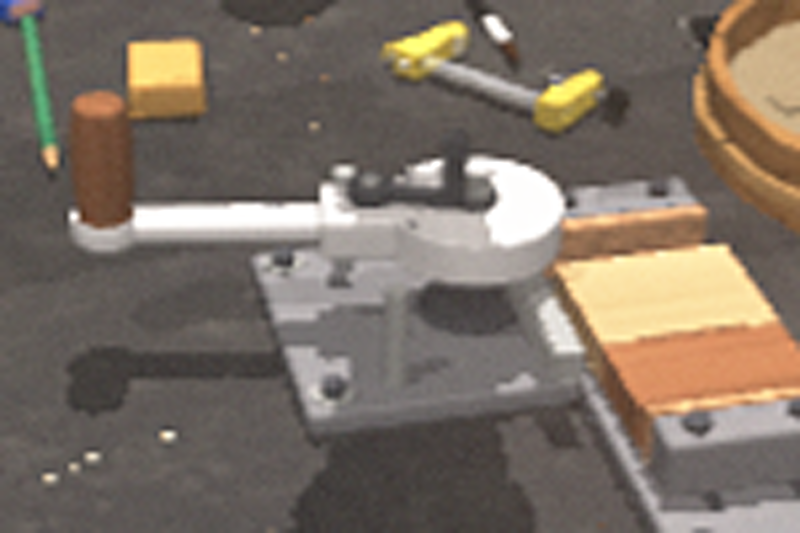

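```bash
python3 - <<'E'
from h import *
s=bot.get_state()
f=lambda x,y:(220+x/4-.4,110+y/4-.4)
sp=castw(f(425,305),.073,s); pv=castw(f(420,498),.08,s)
tt=castw(f(490,377),.103,s); tb=castw(f(463,345),.076,s)
sp2=np.array([.6405,.0445]);h=np.array([.998,-.06]);l=np.array([.06,.998])
for n,p in (('sp',sp),('pv',pv),('tt',tt),('tb',tb)): 
  d=p[:2]-sp[:2]; print(n,p,'along',d@h,'left',d@l)
d=tt-pv;print(np.arctan2(d[:2]@l,d[:2]@h)); d=tb-pv;print(np.arctan2(d[:2]@l,d[:2]@h))
E
```

```text
sp [0.6414 0.0465 0.073 ] along 0.0 left 0.0
pv [0.5994 0.0497 0.08  ] along -0.04216307002453237 left 0.0006737387538760045
tt [0.6321 0.0378 0.103 ] along -0.00882630401419596 left -0.009313162382146838
tb [0.6327 0.0389 0.076 ] along -0.00831640221956 left -0.0081789009537503
-0.2910679267817324
-0.2558205739629685
```

Emit:
jog_arm(
  commands="0.4 0.17 0.7 0 1; 0.39 0.16 1 0 1; 0 0 1 0 1; 0 0 1 0 1; 0 0 0.8 0 1; 0 0 0.45 0 1; 0 0 0 0 1",
)

```text
t: 10.48
tcp_pos: [0.6249, 0.072, 0.0909]
ee_rot: [[-0.06, -0.998, -0.001], [-0.998, 0.06, 0.0], [0.0, 0.001, -1.0]]
ft_force: [0.7, 0.1, -0.4]
grip_width: 0.0008
```

Emit:
jog_arm(
  commands="0.3 0 0 0 1; 0.3 0 0 0 1; 0.2 0 0 0 1; 0.1 0 0 0 1; 0 0 0 0 1",
)

```text
t: 11.1
tcp_pos: [0.6241, 0.0539, 0.0917]
ee_rot: [[-0.06, -0.998, 0.0], [-0.998, 0.06, 0.0], [-0.0, -0.0, -1.0]]
ft_force: [0.9, -0.1, 0.3]
grip_width: 0.0007
```

Emit:
jog_arm(
  commands="0.15 0 0 0 1; 0.1 0 0 0 1; 0 0 0 0 1",
)

```text
t: 11.48
tcp_pos: [0.6235, 0.0497, 0.0915]
ee_rot: [[-0.06, -0.998, -0.0], [-0.998, 0.06, 0.001], [-0.001, 0.0, -1.0]]
ft_force: [-2.3, 4.7, 1.4]
grip_width: 0.0005
```

Emit:
jog_arm(
  commands="0.1 0 0 0 1; 0.05 0 0 0 1; 0 0 0 0 1",
)

```text
t: 11.85
tcp_pos: [0.6234, 0.0488, 0.0916]
ee_rot: [[-0.058, -0.998, 0.0], [-0.998, 0.058, 0.003], [-0.003, -0.0, -1.0]]
ft_force: [-1.8, 13.4, 0.5]
grip_width: 0.0005
```

Emit:
jog_arm(
  commands="-0.2 0 0 0 1; -0.5 0 0 0 1; -0.7 0 -0.8 0 1; 0 0 -1 0 1; 0 0 -1 0 1; 0 0 -1 0 1; 0 0 -0.6 0 1; 0 0 0 0 1",
)

```text
t: 12.85
tcp_pos: [0.6256, 0.0738, 0.1806]
ee_rot: [[-0.061, -0.998, 0.002], [-0.998, 0.061, 0.0], [-0.0, -0.002, -1.0]]
ft_force: [-0.2, -0.2, -0.9]
grip_width: 0.0005
```

```bash
python3 - <<'E'
from h import *
s=bot.get_state(); im=eyes.read_camera('wrist')
cv2.imwrite('pics/w4.png',cv2.resize(im[110:260,220:420,::-1],(800,600),interpolation=cv2.INTER_CUBIC));print(s['tcp_pos'],s['ft_force'])
E
```

```text
[0.6256 0.0738 0.1806] [-0.1635 -0.2233 -0.9339]
```

View pics/w4.png

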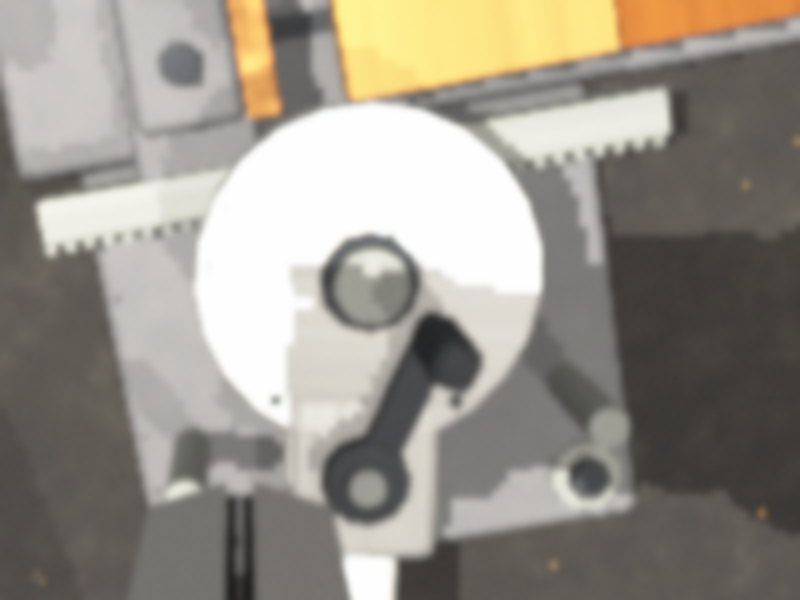

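```bash
python3 - <<'E'
from h import *
im=eyes.read_camera('top');im2=eyes.read_camera('side')
a=cv2.resize(im[150:300,180:300,::-1],(400,500),interpolation=cv2.INTER_CUBIC);b=cv2.resize(im2[150:275,210:310,::-1],(400,500),interpolation=cv2.INTER_CUBIC)
cv2.imwrite('pics/t5.png',np.hstack([a,b]))
E
```

```text
(no output)
```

View pics/t5.png

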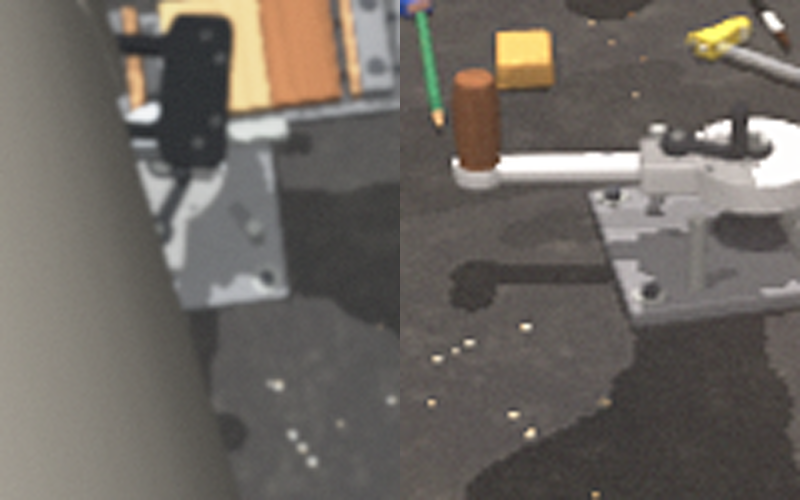

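Emit:
jog_arm(
  commands="0.18 0.86 0 0 -1; 0.18 0.86 0 0 -1; 0.18 0.86 0 0 -1; 0.18 0.86 0 0 -1; 0.18 0.86 0 0 -1; 0.18 0.86 0 0 -1; 0.19 0.87 0 0 -1; 0.19 0.87 0 0 -1",
)

```text
t: 14.0
tcp_pos: [0.4845, 0.0529, 0.1795]
ee_rot: [[-0.06, -0.998, 0.0], [-0.998, 0.06, 0.0], [-0.0, -0.0, -1.0]]
ft_force: [1.3, 0.1, -0.2]
grip_width: 0.0775
```

Emit:
jog_arm(
  commands="0 0 0 0 -1; 0 0 0 0 -1",
)

```text
t: 14.25
tcp_pos: [0.4861, 0.0531, 0.1798]
ee_rot: [[-0.06, -0.998, 0.001], [-0.998, 0.06, 0.0], [-0.0, -0.001, -1.0]]
ft_force: [0.6, 0.8, -0.3]
grip_width: 0.0931
```

```bash
python3 - <<'E'
from h import *
im=eyes.read_camera('wrist');im2=eyes.read_camera('side')
a=cv2.resize(im[:,:,::-1],(400,300));b=cv2.resize(im2[110:260,180:380,::-1],(400,300),interpolation=cv2.INTER_CUBIC)
cv2.imwrite('pics/g1.png',np.hstack([a,b]))
E
```

```text
(no output)
```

View pics/g1.png

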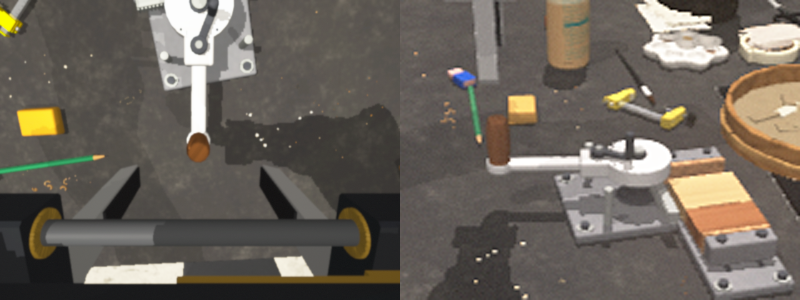

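Emit:
jog_arm(
  commands="0 0 0.8 0 -1; 0 0 1 0 -1; 0 0 1 0 -1; 0 0 1 0 -1; 0 0 1 0 -1; 0 0 0.5 0 -1; 0 0 0 0 0.34; 0 0 0 0 0.34",
)

```text
t: 15.35
tcp_pos: [0.486, 0.0532, 0.0739]
ee_rot: [[-0.06, -0.998, 0.001], [-0.998, 0.06, 0.0], [-0.0, -0.001, -1.0]]
ft_force: [0.7, 0.0, 0.6]
grip_width: 0.0777
```

Emit:
jog_arm(
  commands="0 0 0 0 0.34; 0 0 0 0 0.34; 0 0 0 0 0.34",
  squeeze=50,
)

```text
t: 15.72
tcp_pos: [0.4858, 0.0531, 0.0737]
ee_rot: [[-0.06, -0.998, 0.0], [-0.998, 0.06, 0.0], [-0.0, -0.0, -1.0]]
ft_force: [0.6, 0.1, -0.0]
grip_width: 0.0473
```

Emit:
jog_arm(
  commands="0 0 0 0 0.34; 0 0 0 0 0.34; 0.7 -0.03 0 -0.65 0.34; 0.7 -0.03 0 -0.65 0.34; 0.7 -0.03 0 -0.65 0.34; 0.7 -0.03 0 -0.65 0.34; 0.7 -0.03 0 -0.65 0.34; 0 0 0 0 0.34",
)

```text
t: 16.73
tcp_pos: [0.4972, -0.0162, 0.0734]
ee_rot: [[0.382, -0.924, -0.0], [-0.924, -0.382, 0.0], [-0.0, -0.0, -1.0]]
ft_force: [0.1, -1.2, -0.3]
grip_width: 0.0311
```

```bash
cat > ang.py <<'E'
from h import *
s=bot.get_state(); d=np.array(s['tcp_pos'])[:2]-[.6405,.0445]
a=np.arctan2(-d[1],-d[0])-.115; x=np.array(s['ee_rot'])[:,0]
yaw=np.arctan2(x[1],x[0])+np.pi/2-.115
t=np.array([np.sin(a+.115),-np.cos(a+.115)]) # anticlockwise tangent at grip
print('t',s['t'],'ang',a,'r',np.linalg.norm(d),'toolyaw',yaw,'Ftan(acw)',np.array(s['ft_force'])[:2]@t,'z',s['tcp_pos'][2],'w',s['grip_width'])
E
python3 ang.py
```

```text
t 16.725 ang 0.2855798637899937 r 0.15567244000455693 toolyaw 0.2765055234396867 Ftan(acw) 1.1446866673200862 z 0.07343339424077616 w 0.03107128643947195
```

Emit:
jog_arm(
  commands="0.7 -0.03 0 -0.65 0.34; 0.7 -0.03 0 -0.65 0.34; 0.2 0 0 -0.2 0.34; 0 0 0 0 0.34",
)

```text
t: 17.23
tcp_pos: [0.512, -0.0432, 0.0734]
ee_rot: [[0.565, -0.825, -0.0], [-0.825, -0.565, 0.0], [-0.0, 0.0, -1.0]]
ft_force: [-0.5, 1.4, 0.4]
grip_width: 0.0312
```

```bash
python3 ang.py; python3 - <<'E'
from h import *
im=eyes.read_camera('wrist');im2=eyes.read_camera('side')
a=cv2.resize(im[:,:,::-1],(400,300));b=cv2.resize(im2[110:260,180:380,::-1],(400,300),interpolation=cv2.INTER_CUBIC)
cv2.imwrite('pics/g2.png',np.hstack([a,b]))
E
```

```text
t 17.225 ang 0.4841355024807168 r 0.1555810465474532 toolyaw 0.48571407395965915 Ftan(acw) -1.4224978349093 z 0.07341858467375934 w 0.031244430074395164
```

View pics/g2.png

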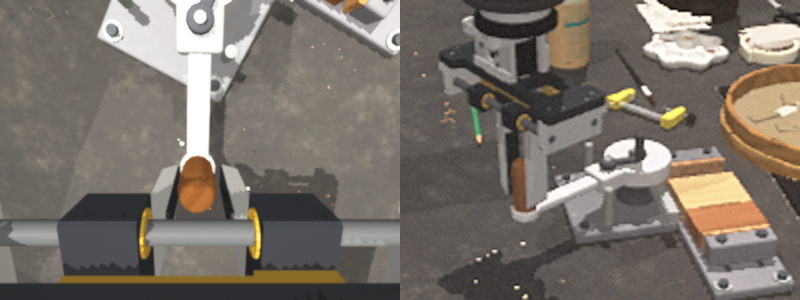

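The grip is caged and the handle has swung round to +0.48. Next is the first closing stroke.

Emit:
jog_arm(
  commands="-0.7 -0.03 0 0.65 0.34; -0.7 -0.03 0 0.65 0.34; -0.7 -0.03 0 0.65 0.34; -0.7 -0.03 0 0.65 0.34; -0.7 -0.03 0 0.65 0.34; -0.7 -0.03 0 0.65 0.34; -0.7 -0.03 0 0.65 0.34; -0.7 -0.03 0 0.65 0.34",
)

```text
t: 18.32
tcp_pos: [0.4857, 0.0631, 0.0736]
ee_rot: [[-0.127, -0.992, 0.0], [-0.992, 0.127, -0.001], [0.001, -0.0, -1.0]]
ft_force: [2.5, -4.3, -0.7]
grip_width: 0.0308
```

```bash
python3 ang.py
```

```text
t 18.325 ang -0.2345631015577644 r 0.15595136868633755 toolyaw -0.24247879941975725 Ftan(acw) 3.9189741067373203 z 0.07363954328787312 w 0.030799335085485876
```

Resistance is 4 N, as expected for a working stroke. I'll carry on to about -0.52.

Emit:
jog_arm(
  commands="-0.7 -0.03 0 0.65 0.34; -0.7 -0.03 0 0.65 0.34; -0.6 -0.03 0 0.55 0.34; 0 0 0 0 0.34",
)

```text
t: 18.82
tcp_pos: [0.4956, 0.1024, 0.0735]
ee_rot: [[-0.371, -0.928, 0.0], [-0.928, 0.371, 0.0], [-0.0, 0.0, -1.0]]
ft_force: [0.1, -0.9, 0.3]
grip_width: 0.031
```

```bash
python3 ang.py;python3 - <<'E'
from h import *
im2=eyes.read_camera('side')
cv2.imwrite('pics/g3.png',cv2.resize(im2[110:260,180:400,::-1],(792,540),interpolation=cv2.INTER_CUBIC))
E
```

```text
t 18.825 ang -0.495294753695585 r 0.1560097131537959 toolyaw -0.49552955861476167 Ftan(acw) 0.7702361949180929 z 0.0735279100117321 w 0.031021794919349137
```

View pics/g3.png

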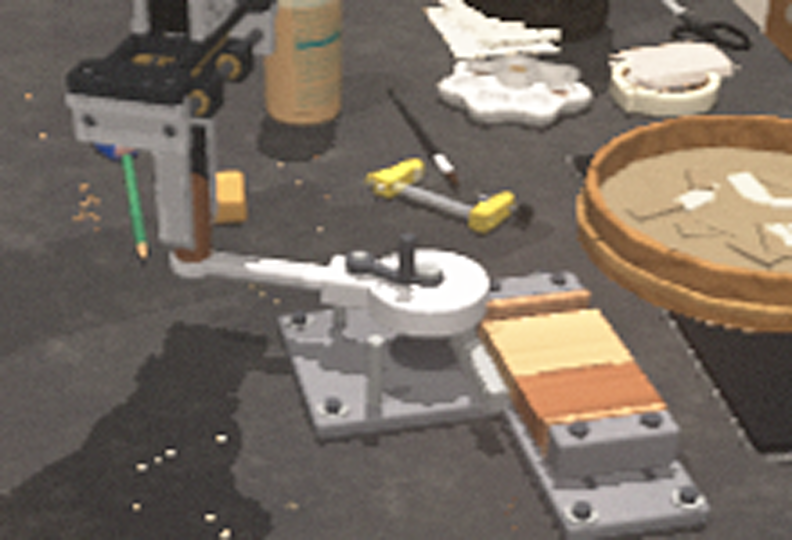

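The jaw has moved up close to the panel. Next are the return stroke and a second closing stroke.

Emit:
jog_arm(
  commands="0.7 -0.03 0 -0.65 0.34; 0.7 -0.03 0 -0.65 0.34; 0.7 -0.03 0 -0.65 0.34; 0.7 -0.03 0 -0.65 0.34; 0.7 -0.03 0 -0.65 0.34; 0.7 -0.03 0 -0.65 0.34; 0.7 -0.03 0 -0.65 0.34; 0.7 -0.03 0 -0.65 0.34",
)

```text
t: 19.88
tcp_pos: [0.4934, -0.0087, 0.0736]
ee_rot: [[0.342, -0.94, 0.0], [-0.94, -0.342, 0.0], [-0.0, -0.0, -1.0]]
ft_force: [-0.7, 1.5, -0.4]
grip_width: 0.031
```

Emit:
jog_arm(
  commands="0.7 -0.03 0 -0.65 0.34; 0.7 -0.03 0 -0.65 0.34; 0.7 -0.03 0 -0.65 0.34; 0 0 0 0 0.34",
)

```text
t: 20.38
tcp_pos: [0.5128, -0.0464, 0.0734]
ee_rot: [[0.578, -0.816, 0.0], [-0.816, -0.578, 0.0], [-0.0, -0.0, -1.0]]
ft_force: [-0.6, 0.9, -0.5]
grip_width: 0.031
```

```bash
python3 ang.py
```

```text
t 20.375 ang 0.5034470959915468 r 0.15674142640847713 toolyaw 0.5007014805840075 Ftan(acw) -1.1450657742028496 z 0.07339510429368659 w 0.031037003628951513
```

Emit:
jog_arm(
  commands="-0.7 -0.04 0 0.65 0.34; -0.7 -0.04 0 0.65 0.34; -0.7 -0.04 0 0.65 0.34; -0.7 -0.04 0 0.65 0.34; -0.7 -0.04 0 0.65 0.34; -0.7 -0.04 0 0.65 0.34; -0.7 -0.04 0 0.65 0.34; -0.7 -0.04 0 0.65 0.34",
)

```text
t: 21.38
tcp_pos: [0.4853, 0.0612, 0.0733]
ee_rot: [[-0.114, -0.993, -0.001], [-0.993, 0.114, -0.001], [0.001, 0.001, -1.0]]
ft_force: [-2.8, -3.8, 0.5]
grip_width: 0.0313
```

Emit:
jog_arm(
  commands="-0.7 -0.04 0 0.65 0.34; -0.7 -0.04 0 0.65 0.34; -0.7 -0.03 0 0.65 0.34; 0 0 0 0 0.34",
)

```text
t: 21.88
tcp_pos: [0.4963, 0.1028, 0.0734]
ee_rot: [[-0.371, -0.928, -0.0], [-0.928, 0.371, 0.0], [-0.0, 0.0, -1.0]]
ft_force: [-0.2, -0.5, -0.5]
grip_width: 0.0309
```

```bash
python3 ang.py;python3 - <<'E'
from h import *
im2=eyes.read_camera('side');im=eyes.read_camera('top')
b=cv2.resize(im2[160:260,290:390,::-1],(400,400),interpolation=cv2.INTER_CUBIC)
a=cv2.resize(im[130:230,200:300,::-1],(400,400),interpolation=cv2.INTER_CUBIC)
cv2.imwrite('pics/g4.png',np.hstack([a,b]))
E
```

```text
t 21.875 ang -0.4990695877269016 r 0.15547952048417257 toolyaw -0.4956073068809437 Ftan(acw) 0.5547015712140695 z 0.07339272045385173 w 0.03094548211507371
```

View pics/g4.png

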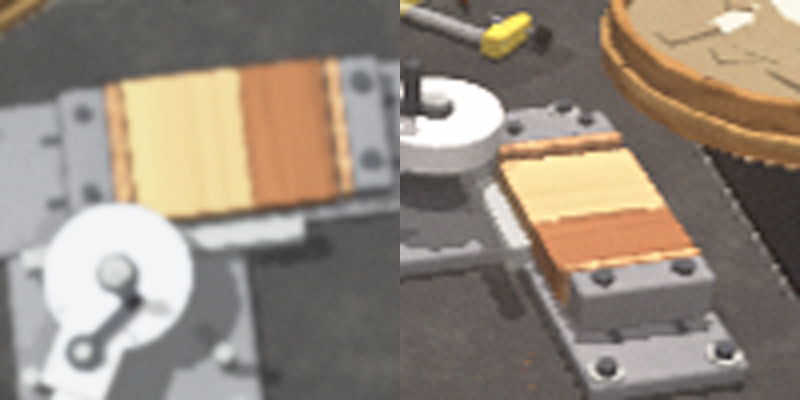

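The top view shows the jaw against the panel and only a small gap at the stop. I'll return, then do the third stroke in small steps while watching the force.

Emit:
jog_arm(
  commands="0.7 -0.03 0 -0.65 0.34; 0.7 -0.03 0 -0.65 0.34; 0.7 -0.03 0 -0.65 0.34; 0.7 -0.03 0 -0.65 0.34; 0.7 -0.03 0 -0.65 0.34; 0.7 -0.03 0 -0.65 0.34; 0.7 -0.03 0 -0.65 0.34; 0.7 -0.03 0 -0.65 0.34",
)

```text
t: 22.98
tcp_pos: [0.4947, -0.0086, 0.0737]
ee_rot: [[0.341, -0.94, 0.001], [-0.94, -0.341, 0.0], [0.0, -0.001, -1.0]]
ft_force: [0.3, 1.4, -0.0]
grip_width: 0.0312
```

Emit:
jog_arm(
  commands="0.7 -0.03 0 -0.65 0.34; 0.7 -0.03 0 -0.65 0.34; 0.7 -0.03 0 -0.65 0.34; 0 0 0 0 0.34",
)

```text
t: 23.48
tcp_pos: [0.5141, -0.0462, 0.0735]
ee_rot: [[0.577, -0.817, 0.0], [-0.817, -0.577, 0.0], [0.0, -0.0, -1.0]]
ft_force: [-1.3, -0.1, -0.1]
grip_width: 0.031
```

Emit:
jog_arm(
  commands="-0.7 -0.03 0 0.65 0.34; -0.7 -0.03 0 0.65 0.34; -0.7 -0.03 0 0.65 0.34; 0 0 0 0 0.34",
)

```text
t: 23.98
tcp_pos: [0.4939, -0.0072, 0.0736]
ee_rot: [[0.338, -0.941, 0.0], [-0.941, -0.338, -0.0], [0.0, -0.0, -1.0]]
ft_force: [-0.3, -1.1, -0.0]
grip_width: 0.0308
```

```bash
python3 ang.py
```

```text
t 23.975 ang 0.22427195772790925 r 0.15541125942163936 toolyaw 0.23018669217645038 Ftan(acw) 0.9670671023361448 z 0.07363461780565714 w 0.030833786850837038
```

Emit:
jog_arm(
  commands="-0.5 -0.02 0 0.46 0.34; -0.5 -0.02 0 0.46 0.34; 0 0 0 0 0.34",
)

```text
t: 24.35
tcp_pos: [0.489, 0.011, 0.0736]
ee_rot: [[0.216, -0.976, -0.0], [-0.976, -0.216, -0.0], [0.0, 0.0, -1.0]]
ft_force: [-1.1, -2.9, 0.8]
grip_width: 0.0308
```

Emit:
jog_arm(
  commands="-0.4 -0.01 0 0.37 0.34; -0.4 -0.01 0 0.37 0.34; 0 0 0 0 0.34",
)

```text
t: 24.72
tcp_pos: [0.4865, 0.0256, 0.0735]
ee_rot: [[0.114, -0.994, -0.0], [-0.994, -0.114, -0.001], [0.001, 0.0, -1.0]]
ft_force: [1.0, -7.8, 2.0]
grip_width: 0.0313
```

Emit:
jog_arm(
  commands="-0.4 -0.01 0 0.37 0.34; 0 0 0 0 0.34",
)

```text
t: 24.98
tcp_pos: [0.4858, 0.033, 0.0735]
ee_rot: [[0.062, -0.998, -0.0], [-0.998, -0.062, -0.002], [0.002, 0.0, -1.0]]
ft_force: [-0.9, -11.8, 2.7]
grip_width: 0.0308
```

```bash
python3 ang.py
```

```text
t 24.975 ang -0.04051293260089317 r 0.15508030910366333 toolyaw -0.05327164617456949 Ftan(acw) 11.693766473726626 z 0.07346467901093442 w 0.03080156975677935
```

The panel is gripped and the handle is stiffening. I'll take it to about 20 N.

Emit:
jog_arm(
  commands="-0.4 -0.01 0 0.37 0.34; -0.4 -0.01 0 0.37 0.34; 0 0 0 0 0.34",
)

```text
t: 25.35
tcp_pos: [0.4854, 0.0478, 0.0733]
ee_rot: [[-0.042, -0.999, -0.001], [-0.999, 0.042, -0.003], [0.003, 0.001, -1.0]]
ft_force: [0.5, -18.8, 2.4]
grip_width: 0.0308
```

Emit:
jog_arm(
  commands="-0.25 -0.01 0 0.23 0.34; 0 0 0 0 0.34; 0 0 0 0 0.34",
)

```text
t: 25.72
tcp_pos: [0.4856, 0.052, 0.0733]
ee_rot: [[-0.074, -0.997, -0.002], [-0.997, 0.074, -0.004], [0.004, 0.001, -1.0]]
ft_force: [-1.4, -21.5, 4.6]
grip_width: 0.0315
```

```bash
python3 ang.py
```

```text
t 25.725 ang -0.16322831196583643 r 0.15504199186147774 toolyaw -0.18945785206857746 Ftan(acw) 21.534400851491643 z 0.07328855427588275 w 0.03154348995029614
```

Emit:
jog_arm(
  commands="0.1 0 0 0 0.34; 0.1 0 0 0 0.34; 0 0 0 0 0.34",
)

```text
t: 26.1
tcp_pos: [0.4859, 0.0482, 0.0734]
ee_rot: [[-0.074, -0.997, -0.0], [-0.997, 0.074, -0.003], [0.003, 0.0, -1.0]]
ft_force: [1.7, -18.4, 1.6]
grip_width: 0.031
```

```bash
python3 ang.py
```

```text
t 26.1 ang -0.1392446512002344 r 0.15464512470549951 toolyaw -0.1893645183425754 Ftan(acw) 18.314681756776228 z 0.07337118916664465 w 0.03097894142484353
```

Emit:
jog_arm(
  commands="0.4 -0.01 0 -0.37 0.34; 0.4 -0.01 0 -0.37 0.34; 0 0 0 0 0.34",
)

```text
t: 26.48
tcp_pos: [0.4862, 0.0333, 0.0736]
ee_rot: [[0.03, -1.0, 0.001], [-1.0, -0.03, -0.001], [0.001, -0.001, -1.0]]
ft_force: [5.0, -12.9, -1.9]
grip_width: 0.0313
```

Emit:
jog_arm(
  commands="0.4 -0.01 0 -0.37 0.34; 0.4 -0.01 0 -0.37 0.34; 0 0 0 0 0.34",
)

```text
t: 26.85
tcp_pos: [0.4872, 0.0189, 0.0736]
ee_rot: [[0.132, -0.991, 0.001], [-0.991, -0.132, -0.0], [0.0, -0.001, -1.0]]
ft_force: [1.9, -5.3, -0.6]
grip_width: 0.0311
```

```bash
python3 ang.py; python3 - <<'E'
from h import *
im=eyes.read_camera('wrist'); im2=eyes.read_camera('side')
a=cv2.resize(im[:,:,::-1],(400,300));b=cv2.resize(im2[130:250,230:390,::-1],(400,300),interpolation=cv2.INTER_CUBIC)
cv2.imwrite('pics/g5.png',np.hstack([a,b]))
E
```

```text
t 26.85 ang 0.050368026607083546 r 0.1553951708024205 toolyaw 0.01750778312741995 Ftan(acw) 5.5063560232147974 z 0.07361672577577019 w 0.03113090736087198
```

View pics/g5.png

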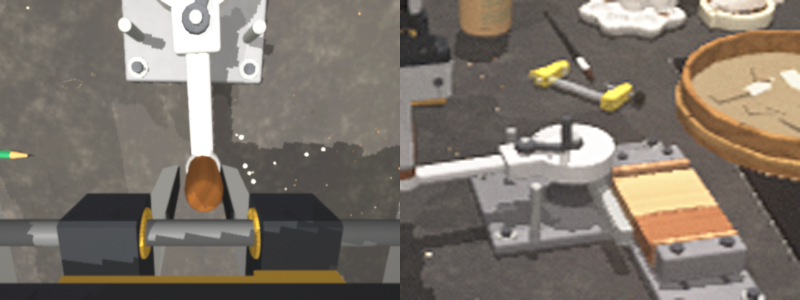

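The handle springs back elastically when I ease off. To confirm the jaw kept its grip, I'll click back and do another checking stroke.

Emit:
jog_arm(
  commands="0.7 -0.03 0 -0.65 0.34; 0.7 -0.03 0 -0.65 0.34; 0.7 -0.03 0 -0.65 0.34; 0.7 -0.03 0 -0.65 0.34; 0.6 -0.03 0 -0.65 0.34; 0 0 0 -0.2 0.34; 0 0 0 0 0.34",
)

```text
t: 27.82
tcp_pos: [0.5096, -0.0427, 0.0734]
ee_rot: [[0.575, -0.818, -0.0], [-0.818, -0.575, 0.0], [-0.001, 0.0, -1.0]]
ft_force: [0.4, -0.9, 0.3]
grip_width: 0.0307
```

Emit:
jog_arm(
  commands="-0.5 -0.02 0 0.46 0.34; -0.5 -0.02 0 0.46 0.34; 0 0 0 0 0.34",
)

```text
t: 28.2
tcp_pos: [0.4993, -0.0251, 0.0736]
ee_rot: [[0.467, -0.884, -0.0], [-0.884, -0.467, -0.0], [-0.0, 0.0, -1.0]]
ft_force: [-0.6, -0.3, 0.1]
grip_width: 0.0309
```

Emit:
jog_arm(
  commands="-0.5 -0.02 0 0.46 0.34; -0.5 -0.02 0 0.46 0.34; 0 0 0 0 0.34",
)

```text
t: 28.58
tcp_pos: [0.4916, -0.0074, 0.0736]
ee_rot: [[0.352, -0.936, 0.0], [-0.936, -0.352, -0.0], [0.0, -0.0, -1.0]]
ft_force: [0.5, -0.4, -0.7]
grip_width: 0.0305
```

```bash
python3 ang.py
```

```text
t 28.575 ang 0.2201209967065219 r 0.1576811257639569 toolyaw 0.24435358289544662 Ftan(acw) 0.5825608746465085 z 0.07361436941573432 w 0.030520080547958284
```

Emit:
jog_arm(
  commands="-0.5 -0.06 0 0.46 0.34; -0.5 -0.06 0 0.46 0.34; 0 0 0 0 0.34",
)

```text
t: 28.95
tcp_pos: [0.4871, 0.0114, 0.0733]
ee_rot: [[0.228, -0.974, -0.001], [-0.974, -0.228, -0.001], [0.0, 0.001, -1.0]]
ft_force: [-1.6, -3.1, -0.7]
grip_width: 0.031
```

Emit:
jog_arm(
  commands="-0.4 -0.02 0 0.37 0.34; 0 0 0 0 0.34",
)

```text
t: 29.2
tcp_pos: [0.4858, 0.0186, 0.0733]
ee_rot: [[0.177, -0.984, -0.001], [-0.984, -0.177, -0.001], [0.001, 0.001, -1.0]]
ft_force: [-1.1, -6.1, 0.4]
grip_width: 0.0311
```

Emit:
jog_arm(
  commands="-0.4 -0.02 0 0.37 0.34; 0 0 0 0 0.34",
)

```text
t: 29.45
tcp_pos: [0.4847, 0.026, 0.0733]
ee_rot: [[0.126, -0.992, -0.001], [-0.992, -0.126, -0.002], [0.002, 0.001, -1.0]]
ft_force: [-1.1, -9.1, 0.1]
grip_width: 0.0313
```

Emit:
jog_arm(
  commands="-0.4 -0.02 0 0.37 0.34; 0 0 0 0 0.34",
)

```text
t: 29.7
tcp_pos: [0.484, 0.0335, 0.0732]
ee_rot: [[0.074, -0.997, -0.001], [-0.997, -0.074, -0.002], [0.002, 0.002, -1.0]]
ft_force: [-1.2, -11.6, 0.1]
grip_width: 0.0314
```

```bash
python3 ang.py
```

```text
t 29.7 ang -0.044879870633099714 r 0.15683789373344792 toolyaw -0.04080873378444007 Ftan(acw) 11.456134572582503 z 0.07323809712496308 w 0.031394558350974246
```

Emit:
jog_arm(
  commands="-0.4 -0.05 0 0.37 0.34; -0.4 -0.05 0 0.37 0.34; 0 0 0 0 0.34",
)

```text
t: 30.08
tcp_pos: [0.4839, 0.0481, 0.073]
ee_rot: [[-0.03, -1.0, -0.004], [-1.0, 0.03, -0.004], [0.004, 0.004, -1.0]]
ft_force: [-10.5, -19.5, 11.1]
grip_width: 0.0311
```

Emit:
jog_arm(
  commands="-0.4 -0.03 0 0.37 0.34; 0 0 0 0 0.34; 0 0 0 0 0.34",
)

```text
t: 30.45
tcp_pos: [0.4842, 0.0551, 0.0729]
ee_rot: [[-0.082, -0.997, -0.005], [-0.997, 0.082, -0.005], [0.005, 0.005, -1.0]]
ft_force: [-12.1, -23.7, 14.3]
grip_width: 0.0308
```

```bash
python3 ang.py; python3 - <<'E'
from h import *
im2=eyes.read_camera('side');im=eyes.read_camera('top')
b=cv2.resize(im2[160:260,290:390,::-1],(400,400),interpolation=cv2.INTER_CUBIC)
a=cv2.resize(im[130:230,200:300,::-1],(400,400),interpolation=cv2.INTER_CUBIC)
cv2.imwrite('pics/g6.png',np.hstack([a,b]))
E
```

```text
t 30.45 ang -0.18279885050980665 r 0.1566142693317013 toolyaw -0.19672081735015468 Ftan(acw) 24.454020370042887 z 0.07293642079120252 w 0.03080875356407919
```

View pics/g6.png

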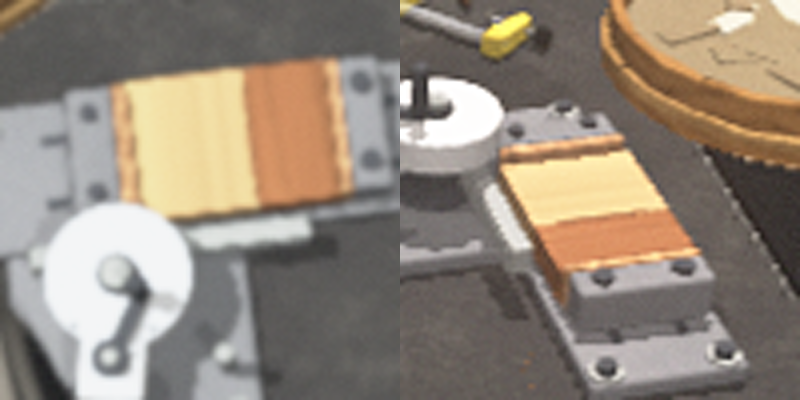

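Emit:
jog_arm(
  commands="0.4 0 0 -0.37 0.34; 0.4 0 0 -0.37 0.34; 0.4 -0.02 0 -0.37 0.34; 0.4 -0.02 0 -0.37 0.34; 0.4 -0.02 0 -0.37 0.34; 0 0 0 0 0.34",
)

```text
t: 31.3
tcp_pos: [0.4881, 0.0177, 0.0731]
ee_rot: [[0.178, -0.984, -0.002], [-0.984, -0.178, -0.001], [0.001, 0.002, -1.0]]
ft_force: [-1.5, -7.3, -0.4]
grip_width: 0.0311
```

Emit:
jog_arm(
  commands="0.2 -0.01 0 -0.18 0.34; 0.1 0 0 -0.1 0.34; 0 0 0 0 0.34",
)

```text
t: 31.68
tcp_pos: [0.49, 0.0136, 0.0734]
ee_rot: [[0.215, -0.977, -0.0], [-0.977, -0.215, -0.0], [0.0, 0.0, -1.0]]
ft_force: [-0.1, -4.0, -2.0]
grip_width: 0.0313
```

```bash
python3 ang.py
```

```text
t 31.675 ang 0.08763851247210401 r 0.15365794120966203 toolyaw 0.10140957490260182 Ftan(acw) 3.9227045228345028 z 0.07344249222763402 w 0.03133772453876335
```

Emit:
jog_arm(
  commands="0.2 -0.01 0 -0.18 0.34; 0.2 -0.01 0 -0.18 0.34; 0 0 0 0 0.34",
)

```text
t: 32.05
tcp_pos: [0.4925, 0.0064, 0.0736]
ee_rot: [[0.264, -0.965, 0.001], [-0.965, -0.264, 0.0], [-0.0, -0.001, -1.0]]
ft_force: [-0.1, -1.1, -0.0]
grip_width: 0.0311
```

```bash
python3 ang.py; python3 - <<'E'
from h import *
im=eyes.read_camera('wrist')
cv2.imwrite('pics/g7.png',im[:,:,::-1])
E
```

```text
t 32.05 ang 0.13696372524979594 r 0.152851475780104 toolyaw 0.15192849958036736 Ftan(acw) 1.0353167064765532 z 0.07362556993383855 w 0.031109231766834007
```

View pics/g7.png

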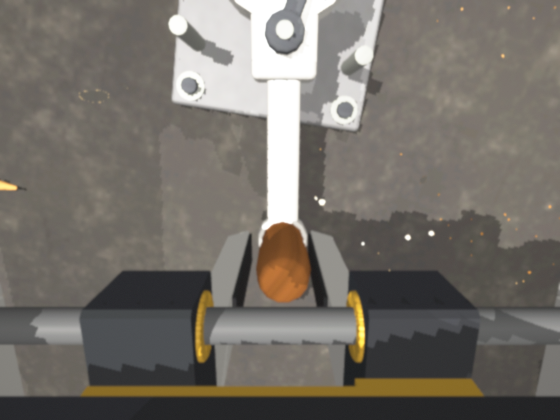

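The grip stands free between the fingers at about (283,262), and the force is near zero. I'll open and lift straight up.

Emit:
jog_arm(
  commands="0 0 0 0 -1; 0 0 0 0 -1; 0 0 0 0 -1; 0 0 0 0 -1; 0 0 -0.5 0 -1; 0 0 -1 0 -1; 0 0 -1 0 -1; 0 0 -1 0 -1",
)

```text
t: 33.1
tcp_pos: [0.4922, 0.0065, 0.1449]
ee_rot: [[0.263, -0.965, 0.001], [-0.965, -0.263, 0.0], [0.0, -0.001, -1.0]]
ft_force: [1.0, -0.4, -0.7]
grip_width: 0.094
```

Emit:
jog_arm(
  commands="0 0 -1 0 -1; 0 0 -1 0 -1; 0 0 -1 0 -1; 1 0 0 0 -1; 1 0 0 0 -1; 1 0 0 0 -1; 1 0 0 0 -1; 1 0 0 0 -1",
)

```text
t: 34.1
tcp_pos: [0.5188, -0.0912, 0.2036]
ee_rot: [[0.263, -0.965, 0.0], [-0.965, -0.263, 0.0], [-0.0, -0.0, -1.0]]
ft_force: [0.1, -0.3, 0.4]
grip_width: 0.0938
```

Emit:
jog_arm(
  commands="1 0 0 0 -1; 1 0 0 0 -1; 1 0 0 0 -1; 1 0 0 0 -1; 1 0 0 0 -1; 0 0 0 0 -1; 0 0 0 0 -1",
)

```text
t: 34.98
tcp_pos: [0.5448, -0.1861, 0.2034]
ee_rot: [[0.264, -0.965, -0.0], [-0.965, -0.264, 0.0], [-0.0, 0.0, -1.0]]
ft_force: [0.6, -1.1, -0.2]
grip_width: 0.0941
```

```bash
python3 - <<'E'
from h import *
im=eyes.read_camera('top');im2=eyes.read_camera('side')
cv2.imwrite('pics/f1.png',cv2.resize(im[130:290,180:330,::-1],None,fx=3.7,fy=3.7,interpolation=cv2.INTER_CUBIC))
cv2.imwrite('pics/f2.png',cv2.resize(im2[150:265,210:390,::-1],None,fx=4.4,fy=4.4,interpolation=cv2.INTER_CUBIC))
E
```

```text
(no output)
```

View pics/f1.png

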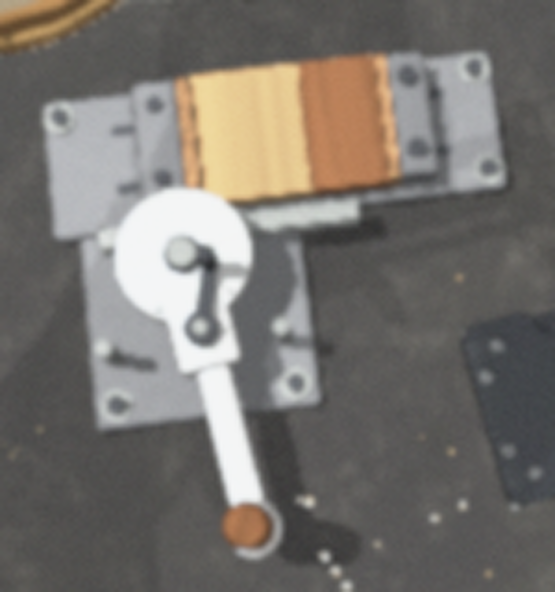

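View pics/f2.png

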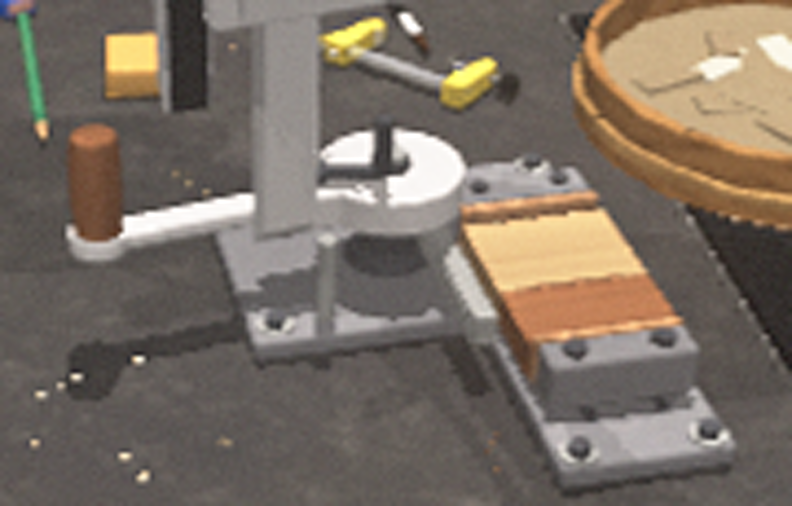

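```bash
python3 - <<'E'
from h import *
zt=lambda x,y:(180+x/3.7-.3,130+y/3.7-.3)
sp=cast('top',zt(181,253),.074)[:2];pv=cast('top',zt(203,327),.08)[:2];tb=cast('top',zt(207,259),.103)[:2]
h=sp-pv;h/=np.linalg.norm(h);l=np.array([-h[1],h[0]]);d=tb-pv
print(np.arctan2(d@l,d@h),(tb-sp)@l, np.linalg.norm(d),np.linalg.norm(sp-pv))
print(bot.get_state()['t'],bot.get_state()['ft_force'])
E
```

```text
-0.43283456811202536 -0.01375512807349008 0.03279358860285473 0.044115102506867315
35.075 [0.4074 1.0142 0.6966]
```

The lever measures -0.43 rad, with the tab 13.8 mm to the right of the handle's centre line, so it is fully on closing. The panel is held cork to cork and nothing is touching the clamp, so I'm handing in.

```bash
python3 -c "
from rig import bot
print(bot.job_done())"
```

```text
the job is handed in; nothing more can be done
None
```

I set the lever to closing, worked the jaw shut with the handle, and handed the job in at about 35 s. `job_done` reports no verdict.

- **Lever:** My first push stopped at about -0.27 rad, probably because the fingers caught on the spindle cap (12 N sideways, 12 N upwards). A second push, higher and nearer the grip, took it to its hard stop at 13 N. The last picture measures about -0.43 rad, with the tab 13.8 mm to the right of the handle's centre line, so it is fully on closing.
- **Clamping:** I swung the handle with the fingers loosely round its grip. Two full working strokes took up most of the play. The third gripped the panel and built up to about 21 N at the grip. A fourth checking stroke began stiffening at about the same angle and reached about 24 N, over the 10 N firm mark and under the 40 N limit.
- **Final check:** The last top and side pictures show the panel touching cork at both the jaw and the tail stop, with no visible gap. The gripper is open and clear of the clamp.
- **Not confirmed:** The handle springs back as it is eased off, so I let it down gently to about 1 N before letting go. I could not measure the jaw's holding force after that, so that it is still firm rests on the checking stroke and the pictures.

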